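# Set up the gilding station: rosette on the stage, gold paint to the front

## Task

Put the brown, still unpainted rosette flat on the painting stage, centred on the ring mark between the two blue stops, and let go of it. Then grip the wooden handle in the middle of the paint carousel and turn it until the jar with the gold lid stands squarely at the red pointer, and finish while still gripping the handle and holding the carousel still there. Leave the gold rosettes and everything else on the table where they are.

Things in the scene. Friction and masses are not known exactly. Their poses are not given: they have to be found in the camera images.
- rosette_brown: Dark brown round rosette, a disc 52 mm in diameter and 20 mm tall, about 35 g, the only brown one of three on the cork board (the board is 100 x 320 mm, 6 mm thick; the three lie about 100 mm apart in one row, in any order). Origin at the centre of its underside, z up.
- rosette_gold_a: Gold rosette of the same size on the cork board; leave it. Origin at the centre of its underside.
- rosette_gold_b: Gold rosette of the same size on the cork board; leave it. Origin at the centre of its underside.
- stage_centre (a point): Centre of the 62 mm ring mark on the top face (12 mm above the table) of the painting stage, a fixed 110 x 110 x 12 mm aluminium plate. Two blue stop bars (10 mm wide, 90 long, 6 high above the plate) run along the point's y axis at x = -39 and +39 mm, 68 mm clear between them; along y the stage is open, so fingers closing along y pass between the bars. z up.
- carousel_base: Fixed base of the paint carousel; origin on the turning axis at table height, z up. The red pointer stands in its -x direction.
- carousel: Turning part: plywood disc 280 mm wide, its top 30 mm above the table, with six fixed jars (52 mm wide, 102 mm from the axis, 60 degrees apart; lids gold, white, blue, green, black, purple). Origin on the axis, z up. The gold jar is in its -x direction; x axes of carousel and base agree when it is at the pointer. Turns both ways without end, friction about 0.05 N m, stays where left.
- handle (a point): Centre of the top of the handle, on the turning axis, 152 mm above the table. Dark wooden bar fixed on the carousel's central post and turning with it: 70 mm long along x (the carousel's x axis, in line with the gold jar), 14 mm thick along y, 34 mm high; underside at 118 mm, above the jars, whose lids top out at 86 mm.
- gold_lid (a point): Centre of the top of the gold lid, 102 mm from the turning axis, 86 mm above the table.
- pointer (a point): Centre of the top of the red pointer block (30 x 26 mm, 28 mm high) beside the disc's rim, fixed on the base 165 mm from the turning axis.
- tumbler: Empty clear tumbler, 68 mm wide, 90 mm tall, a bystander. Origin at the centre of its underside.
- paint_tub: Closed ochre paint tub with a gold lid, 84 mm wide, 70 mm tall, standing on the table, a bystander (not a jar of the carousel). Origin at the centre of its underside.
- brush_jar: Jar of brushes, 80 mm wide, 205 mm tall with its brushes, a bystander. Origin at the centre of its underside.
- wicker_cone: Brown cone with a gold spiral, 130 mm wide at the foot, 200 mm tall, a bystander. Origin at the centre of its underside.
- varnish_can: Green can, 74 mm wide, 110 mm tall, a bystander. Origin at the centre of its underside.
There are look-alikes about, which are no part of the job. Leave any turquoise look-alike of the rosette_brown alone.

How it is judged:
By the outcome, as a careful person would: the job done as asked, in the order asked, and still so for the second after the job is handed in, while the arm keeps its last pose, push and grip.
It also fails if it takes over 64 s, if anything falls off the work surface, if the arm or the gripper's body presses on something with over 40 N, if the wrist force passes 120 N, or if a joint passes its speed limit or range.

## Robot

A 7-joint arm with a two-finger parallel gripper is mounted at the origin on the work surface. World frame = base frame: x ahead of the robot, y to its left, z up, the work surface at z = 0. Lengths are in mm, angles in degrees, forces in N, time in s.
With the tool pointing down it reaches from about 425 to 825 mm from the base axis. Payload 3.6 kg.
Tool frame: the origin (TCP) lies at the very end of the fingers, on their centre line; the grasp point (between the pads) lies 19 mm behind it; z points along the fingers, y is the line along which they close (so a half turn about z gives the same grasp; the last joint's range is limited). The gripper opens to 85 mm and grips with 20 to 120 N. Pads are 22 mm wide; open, the fingers measure 114 mm over their backs; the gripper's body (76 mm by 85 mm) begins 54 mm behind the grasp point. The pads swing forward as they close: fully open they stand 13 mm farther back than shut.
Start: joints at [-66.492, 35.231, -0.722, 81.555, 0.464, 63.22, -2.315], TCP at [274.942, 588.956, 231.297] pointing down, gripper open.
Joint ranges: [-178.69, 178.69], [-17.37, 117.87], [-77.05, 75.6], [15.02, 138.74], [-78.02, 258.01], [0.78, 113.62], [-162.83, 162.83]. Speed limits (degrees/s): [159.86, 159.86, 180, 180, 180, 180, 180].

## Interface

Orientations are given as [roll, pitch, yaw] about the fixed x, y, z axes, in that order (R = Rz(yaw) Ry(pitch) Rx(roll)).
In Python, from workcell import env gives the robot as it stands.
- The arm moves only by the tool carry_out, never from a script. Its arguments are lists of equal length, an entry for each row: "slide": the shift along the tool's x, y, z in m, a list of three; "twist": the turn about the tool's z in degrees; "gripper": the finger opening in m, from 0 to 0.0854. In form: {"slide": [[tx, ty, tz], ...], "twist": [twist, ...], "gripper": [gripper, ...]}. A call has 1 to 12 rows; each row shifts and turns the commanded pose from where the row before left it, along the tool's axes as they then stand; what a row does not reach is not made up. A row lasts 1/10 s, in which the tool goes at most 50 mm and 8.59 degrees, less where a joint would pass 70% of its speed; a pose out of reach is approached as far as the arm can. A call is refused whole if a number of a shift passes 0.05 or a number of a turn 8.59, either way. A call with a gripper value outside its range is refused whole. The fingers move at their own pace and stop on an object; "grip_force" is the grip in N (left out, the last holds). Time passes only in rows, so rows that do not move let the fingers close. It gives the time, the measured TCP pose, the force, the opening and the grip force at its end, in the units of the state.
- env.get_state(): the state, without advancing time (a new reading comes with each control period).
- env.camera(name): name is "side" or "top"; returns a dict with "image" (384x512x3 uint8, red, green, blue), "fx", "fy", "cx", "cy" (pixels), "R" (3x3) and "t" (3): a world point X has camera coordinates R X + t. Camera axes: x right, y down, z forward; pixel columns grow to the right and rows downward; lengths in mm; the calibration is good to about 2 mm. A picture is of the moment at which its call begins. There is no depth.
- env.hand_in(): hands the job in; it is judged then, once.
The state is a dict: "time_s": time; "joint_positions": joint angles; "qd": joint speeds; "effort": joint torques, N m; "tcp_pos": TCP position; "eef_rot": TCP orientation; "force": force on the tool from outside, world axes, zero at the start; "ft_torque": the same for the moment, N m; "grip_width": finger opening in mm; "grasp_force": force on a finger pad.
Only numpy, scipy, OpenCV 4.12 (cv2) and the standard library are available. Lean on these libraries where they do the work, as an engineer would, in place of code of your own. Each camera call takes 0.05 s, during which the arm holds its last target. There are 200 camera calls.

## Working session

There is one attempt and no reset: what is moved stays moved. The work goes in short steps, Python scripts to look and compute and a tool call to move; the robot and the scene stay as the last step left them, time stands still between calls to the robot, and variables do not carry over. Pictures are saved under pics/ and viewed, at most 10 in all, crops included, and the job is handed in when it is done.

Besides the shell and the picture viewer there is one more tool, called after "Call:" by a JSON object that holds its "name" and its "arguments", one argument or row to a line. carry_out: Moves the arm, as the interface text tells. Its arguments: {"type":"object","properties":{"slide":{"type":"array","items":{"type":"array","items":{"type":"number"}}},"twist":{"type":"array","items":{"type":"number"}},"gripper":{"type":"array","items":{"type":"number"}},"grip_force":{"type":"number"}},"required":["slide","twist","gripper"]}

```bash
mkdir -p pics
python3 - <<'E'
from workcell import env
import cv2,json
for n in("top","side"):
    c=env.camera(n); cv2.imwrite(f"pics/{n}0.png",cv2.resize(c["image"][:,:,::-1],(768,576),interpolation=cv2.INTER_CUBIC))
    print(n,c["fx"],c["fy"],c["cx"],c["cy"],c["R"],c["t"])
print(env.get_state())
E
```

```text
top 467.40818972148475 467.40818972148475 255.53343822919567 191.8397793523352 [[-4.97474676e-04 -9.99985011e-01 -5.45249029e-03]
 [-9.85513971e-01  1.41496831e-03 -1.69588354e-01]
 [ 1.69593527e-01  5.28913945e-03 -9.85499904e-01]] [   6.6700386   564.75048104 1371.8557634 ]
side 385.43751683662117 385.43751683662117 258.3288069649475 191.34721344390795 [[ 0.71424879 -0.69988767 -0.00243204]
 [-0.35408633 -0.35835016 -0.86383334]
 [ 0.60371478  0.61785307 -0.50377183]] [-405.87564769  300.23938036  792.77826718]
{'time_s': 0.1, 'joint_positions': array([-66.49286482,  35.28582327,  -0.72418901,  81.63210828,
         0.46484414,  63.22063132,  -2.31357178]), 'qd': array([ 0.05578613, -0.07278905,  0.0256391 , -0.24922248, -0.04382585,
        0.01392774, -0.08384732]), 'effort': array([ 1.35798837e-03, -4.70381498e+01,  2.60339901e-01, -1.71568000e+01,
        1.01127548e-02,  5.83983172e-03,  5.03777457e-06]), 'tcp_pos': array([274.65156416, 588.357428  , 230.23016657]), 'eef_rot': array([-1.79864326e+02,  1.64464844e-03,  1.54980875e+02]), 'force': array([-0.90054424, -0.71572925, -0.96407899]), 'ft_torque': array([ 0.02718876,  0.01956325, -0.04678421]), 'grasp_force': 0.0, 'grip_width': 85.42585980265365}
```

View pics/top0.png

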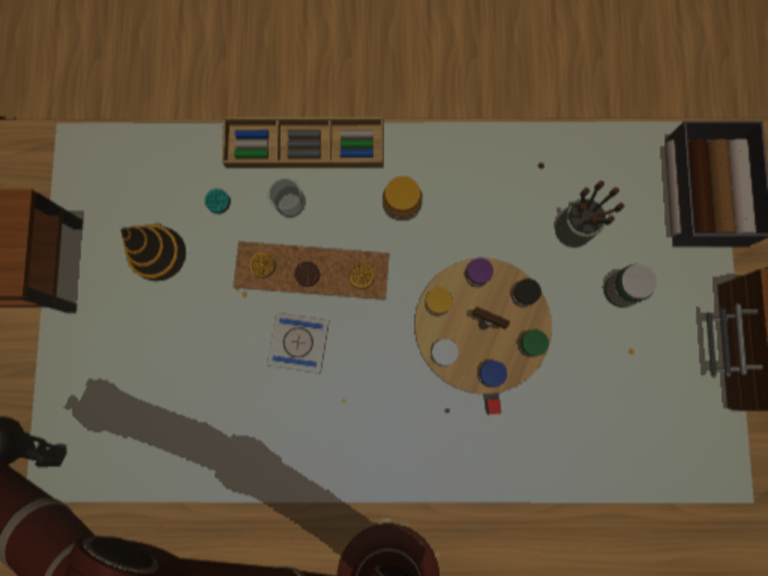

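View pics/side0.png

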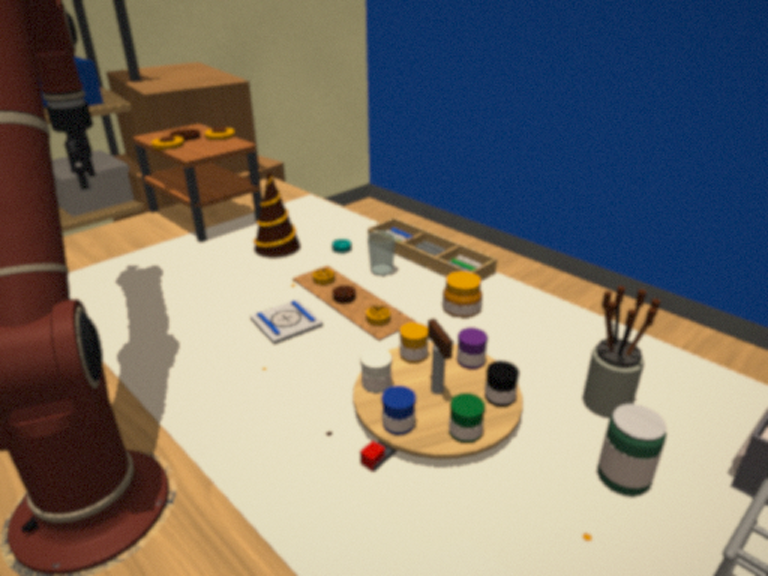

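The top view (768 px wide) shows the brown rosette at (307,273) between the gold ones and the stage centre at (298,342). It also shows the carousel's gold lid at (439,301), the handle at about (490,318) and the red pointer at (493,404). Next I measure these precisely.

```bash
cat > h.py <<'E'
import numpy as np,cv2
from workcell import env
def world(c,u,v,z):
    R,t=np.array(c["R"]),np.array(c["t"]); C=-R.T@t
    d=R.T@np.array([(u-c["cx"])/c["fx"],(v-c["cy"])/c["fy"],1]); return C+d*(z-C[2])/d[2]
def proj(c,X):
    p=np.array(c["R"])@np.array(X,float)+np.array(c["t"]); return c["fx"]*p[0]/p[2]+c["cx"],c["fy"]*p[1]/p[2]+c["cy"]
def blob(img,box,f):
    "centroid of the largest blob meeting f(h,s,v) in native box u0,v0,u1,v1, with its minAreaRect"
    u0,v0,u1,v1=box; hsv=cv2.cvtColor(img[v0:v1,u0:u1],cv2.COLOR_RGB2HSV).astype(int)
    m=f(*np.moveaxis(hsv,2,0)).astype(np.uint8)
    n,l,s,ce=cv2.connectedComponentsWithStats(m)
    if n<2: return None
    k=1+np.argmax(s[1:,4]); pts=np.argwhere(l==k)[:,::-1].astype(np.float32)+[u0,v0]
    return ce[k]+[u0,v0],s[k,4],cv2.minAreaRect(pts.astype(np.float32))
E
python3 - <<'E'
from h import *
c=env.camera("top"); im=c["image"]
def show(n,box,f,z):
    b=blob(im,box,f)
    if b is None: print(n,None);return
    print(n,b[0].round(1),b[1],np.round(b[2][0],1),np.round(b[2][1],1),round(b[2][2],1),world(c,*b[0],z).round(1)[:2])
show("brown",(190,170,220,195),lambda h,s,v:v<75,26)
show("golda",(162,165,190,190),lambda h,s,v:(s>150)&(v>110),26)
show("goldb",(228,172,254,195),lambda h,s,v:(s>150)&(v>110),26)
blue=lambda h,s,v:(h>100)&(h<125)&(s>110)
show("bar1",(180,208,222,224),blue,18); show("bar2",(176,230,215,248),blue,18)
show("ring",(185,216,212,240),lambda h,s,v:(v<130),12)
for n,b,f in [("gold",(280,188,306,212),lambda h,s,v:(s>150)&(v>120)&(h<30)&(h>17)),
 ("blue",(315,236,342,262),blue),("green",(345,216,370,240),lambda h,s,v:(h>50)&(h<85)&(s>110)),
 ("purple",(308,170,332,192),lambda h,s,v:(h>125)&(h<160)&(s>70)),("black",(338,182,364,206),lambda h,s,v:v<50),("white",(284,222,308,248),lambda h,s,v:(s<40)&(v>140))]: show(n,b,f,86)
show("handle",(308,200,345,222),lambda h,s,v:v<85,152)
show("pointer",(318,258,340,280),lambda h,s,v:((h<8)|(h>172))&(s>160),28)
cr=im[155:285,150:375][:,:,::-1]; cv2.imwrite("pics/crop1.png",cv2.resize(cr,None,fx=3.5,fy=3.5,interpolation=cv2.INTER_NEAREST))
E
```

```text
brown [204.3 182.3] 232 [204.3 182.6] [16.5 16.1] 63.4 [598.9 164.9]
golda [170.  172.2] 26 [169.8 173.3] [ 5.5 14.7] 33.7 [630.9 272.5]
goldb [235.7 187.7] 10 [235.5 187.4] [7.2 1.9] 51.3 [581.7  67.6]
bar1 [200.7 215.4] 58 [200.5 215.4] [27.4  2. ] 8.1 [496.7 175.3]
bar2 [195.9 240.4] 59 [195.9 240.4] [28.3  2. ] 8.1 [419.8 188.3]
ring [198.  227.5] 648 [198.  227.5] [23. 26.] 90.0 [459.9 183.5]
gold None
blue [328.5 248.6] 209 [328.5 248.5] [15. 15.] 90.0 [ 391.3 -205. ]
green [356.3 228. ] 194 [356.5 228. ] [14. 15.] 90.0 [ 451.  -287.6]
purple [319.6 180.4] 212 [320.  180.5] [16. 15.] 0.0 [ 592.3 -184. ]
black [350.8 194.2] 237 [350.9 194.3] [15.7 17.4] 63.4 [ 550.8 -275.2]
white None
handle [324.9 212.4] 246 [324.1 213.7] [28.5 13. ] 23.2 [ 488.3 -187.8]
pointer [328.7 270.1] 67 [328.5 270.5] [9. 7.] 90.0 [ 330.2 -212.5]
```

View pics/crop1.png

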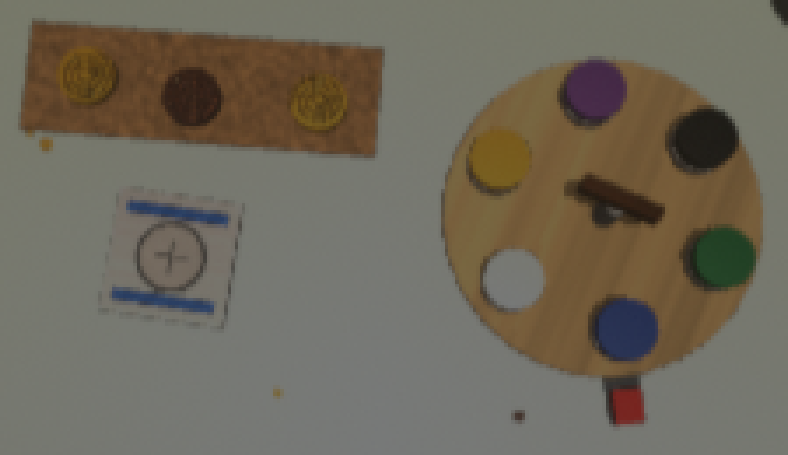

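```bash
cat >> h.py <<'E'
from scipy.optimize import least_squares
def sil(c,x,y,z0,z1,r):
    a=np.linspace(0,2*np.pi,60)
    P=[proj(c,(x+r*np.cos(q),y+r*np.sin(q),z)) for z in(z0,z1) for q in a]
    m=cv2.moments(cv2.convexHull(np.array(P,np.float32))); return np.array([m["m10"],m["m01"]])/m["m00"],m["m00"]
def fitcyl(obs,z0,z1,r,g):
    return least_squares(lambda p:np.concatenate([sil(c,*p,z0,z1,r)[0]-o for c,o in obs]),g)
E
python3 - <<'E'
from h import *
c=env.camera("top"); s=env.camera("side"); im=c["image"]
bt=blob(im,(190,170,220,195),lambda h,s,v:v<75); bs=blob(s["image"],(218,186,240,206),lambda h,s,v:v<75)
for o in([(c,bt[0])],[(s,bs[0])],[(c,bt[0]),(s,bs[0])]):
    f=fitcyl(o,6,26,26,[599,165]); print(f.x.round(1),f.fun.round(2))
print(bt[1],sil(c,599,165,6,26,26)[1],bs[1],sil(s,599,165,6,26,26)[1])
blue=lambda h,s,v:(h>100)&(h<125)&(s>110)
u,v=proj(s,(458,182,12)); u,v=int(u),int(v)
L={}
for n,b,f in [("gold",(280,188,306,212),lambda h,s,v:(s>130)&(h<28)&(h>17)),
 ("blue",(315,236,342,262),blue),("green",(345,216,370,240),lambda h,s,v:(h>50)&(h<85)&(s>110)),
 ("purple",(308,170,332,192),lambda h,s,v:(h>125)&(h<160)&(s>70)),("black",(338,182,364,206),lambda h,s,v:v<50),("white",(284,222,308,248),lambda h,s,v:(s<60)&(v>135))]:
    q=blob(im,b,f); print(n,q and (q[0].round(1),q[1],world(c,*q[0],84).round(1)[:2]))
    if q and q[1]>150: L[n]=world(c,*q[0],84)[:2]
k=dict(gold=180,purple=120,black=60,green=0,blue=-60,white=-120)
def res(p): return np.concatenate([L[n]-p[:2]-102*np.array([np.cos(np.radians(p[2]+k[n])),np.sin(np.radians(p[2]+k[n]))]) for n in L])
f=least_squares(res,[490,-193,-114]); print("carousel",f.x.round(1),f.fun.round(1))
hd=blob(im,(312,202,345,222),lambda h,s,v:(v<90)&(s>100)); print("handle",hd[0],hd[1],hd[2],world(c,*hd[0],150))
pt=blob(s["image"],(238,292,260,314),lambda h,s,v:((h<8)|(h>172))&(s>160)); print("ptr side",pt[0],world(s,*pt[0],22))
for t in range(2):
    pass
E
```

```text
[600.7 166. ] [-0. -0.]
[593.4 161.1] [-0.  0.]
[598.1 165.2] [ 0.27  0.8   0.3  -1.  ]
234 237.30544768215623 93 189.30031195248011
gold (array([292.6, 199.6]), np.int32(273), array([ 535.2, -103.4]))
blue (array([328.5, 248.7]), np.int32(207), array([ 391.2, -205.3]))
green (array([356.4, 227.9]), np.int32(190), array([ 451.4, -288.3]))
purple (array([319.6, 180.4]), np.int32(212), array([ 592.7, -184.3]))
black (array([350.7, 194.2]), np.int32(237), array([ 551. , -275.4]))
white None
carousel [ 492.3 -194.8 -114.2] [ 1.  -1.7  0.3 -0.1  0.8 -0.4 -1.1  0.1 -1.1  2.1]
handle [325.66666667 211.58080808] 198 ((325.314453125, 211.9175262451172), (28.328161239624023, 8.935047149658203), 23.96249008178711) [ 490.98388392 -190.40013746  150.        ]
ptr side [248.05291005 302.2962963 ] [ 325.51828263 -215.60610201   22.        ]
```

Call:
{"name": "carry_out", "arguments": {
  "slide": [
    [0,0,0],
    [0,0,0],
    [-0.03,-0.028,0],
    [-0.03,-0.028,0],
    [-0.03,-0.028,0],
    [-0.03,-0.028,0],
    [-0.03,-0.028,0],
    [-0.03,-0.028,0],
    [-0.03,-0.028,0],
    [-0.03,-0.028,0]
  ],
  "twist": [-8,-8,0,0,0,0,0,0,0,0],
  "gripper": [0.066,0.066,0.066,0.066,0.066,0.066,0.066,0.066,0.066,0.066],
  "grip_force": 30
}}

```text
time_s: 1.25
tcp_pos: [477.7, 328.6, 231.3]
eef_rot: [180.0, 0.0, 171.0]
force: [0.2, 0.3, 0.8]
grip_width: 66.1
grasp_force: 0.0
```

Call:
{"name": "carry_out", "arguments": {
  "slide": [
    [-0.03,-0.029,0],
    [-0.03,-0.029,0],
    [-0.03,-0.029,0],
    [-0.03,-0.029,0],
    [-0.028,-0.027,0],
    [0,0,0.03],
    [0,0,0.04],
    [0,0,0.04],
    [0,0,0.04],
    [0,0,0.02],
    [0,0,0],
    [0,0,0]
  ],
  "twist": [0,0,0,0,0,0,0,0,0,0,0,0],
  "gripper": [0.066,0.066,0.066,0.066,0.066,0.066,0.066,0.066,0.066,0.066,0.066,0.066]
}}

```text
time_s: 2.45
tcp_pos: [601.0, 165.8, 61.6]
eef_rot: [180.0, 0.0, 171.0]
force: [-0.3, 0.3, 0.5]
grip_width: 65.8
grasp_force: 0.0
```

Run:
```python
from h import *
a=env.camera("top")["image"][140:230,150:260]; b=env.camera("side")["image"][150:240,170:280]
cv2.imwrite("pics/g1.png",cv2.resize(np.hstack([a,b])[:,:,::-1],None,fx=3.6,fy=3.6,interpolation=cv2.INTER_CUBIC))
```

```text
(no output)
```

View pics/g1.png

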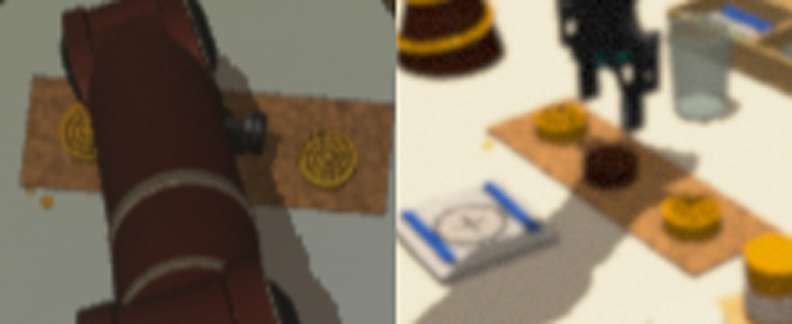

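The right half (side view) shows the two fingers, tips at about (587,95) and (632,125), straddling the brown rosette at (610,165). The gold rosettes are well clear. I'll go down and close.

Call:
{"name": "carry_out", "arguments": {
  "slide": [
    [0,0,0.025],
    [0,0,0.015],
    [0,0,0.01],
    [0,0,0.0045],
    [0,0,0],
    [0,0,0],
    [0,0,0],
    [0,0,0],
    [0,0,0],
    [0,0,0],
    [0,0,0],
    [0,0,0]
  ],
  "twist": [0,0,0,0,0,0,0,0,0,0,0,0],
  "gripper": [0.066,0.066,0.066,0.066,0.066,0.046,0.046,0.046,0.046,0.046,0.046,0.046],
  "grip_force": 30
}}

```text
time_s: 3.75
tcp_pos: [601.3, 165.9, 7.7]
eef_rot: [180.0, 0.1, 171.0]
force: [-0.5, 0.4, 4.1]
grip_width: 50.6
grasp_force: 31.7
```

Call:
{"name": "carry_out", "arguments": {
  "slide": [
    [0,0,-0.01],
    [0,0,-0.02],
    [0,0,-0.03],
    [0,0,-0.02],
    [0.015,-0.001,0],
    [0.03,-0.001,0],
    [0.03,-0.002,0],
    [0.03,-0.001,0],
    [0.025,-0.001,0],
    [0.0135,-0.0005,0],
    [0,0,0],
    [0,0,0]
  ],
  "twist": [0,0,0,0,0,0,0,0,0,0,0,0],
  "gripper": [0.046,0.046,0.046,0.046,0.046,0.046,0.046,0.046,0.046,0.046,0.046,0.046]
}}

```text
time_s: 4.95
tcp_pos: [458.5, 181.7, 87.1]
eef_rot: [180.0, 0.1, 171.0]
force: [0.1, -0.3, -0.8]
grip_width: 51.0
grasp_force: 31.4
```

Run:
```python
from h import *
s=env.camera("side"); im=s["image"]
blue=lambda h,s,v:(h>100)&(h<125)&(s>110)
# fitted bar centroids predicted
for x,y in((496.7,175.3),(419.8,188.3),(458.3,181.8)): print(np.round(proj(s,(x,y,18)),1))
x0,y0=[int(q) for q in proj(s,(458,182,50))]; 
cv2.imwrite("pics/g2.png",cv2.resize(im[y0-55:y0+55,x0-60:x0+60][:,:,::-1],None,fx=5,fy=5,interpolation=cv2.INTER_CUBIC)); print(x0-60,y0-55, proj(s,(458.3,181.8,12)), env.get_state()["grip_width"])
```

```text
[202.1 206.2]
[178.8 214.3]
[190.7 210.2]
129 146 (np.float64(190.86102018057636), np.float64(211.81909229752003)) 50.8975863011053
```

View pics/g2.png

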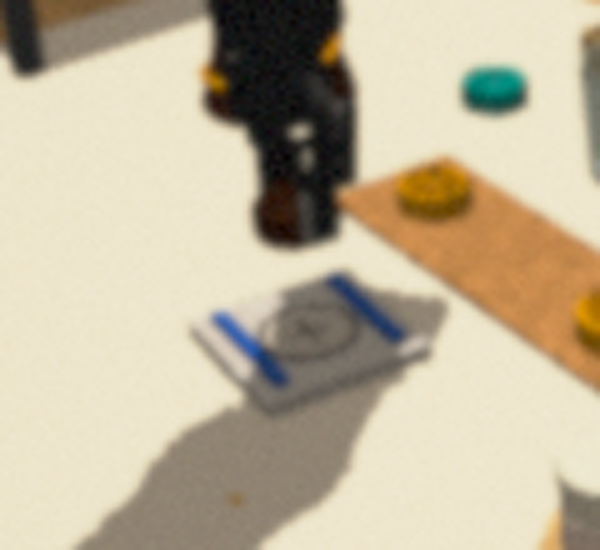

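The side crop shows the brown rosette held at (283,210) above the stage, whose ring centre at (310,328) agrees with the prediction. I'll lower it and release.

Call:
{"name": "carry_out", "arguments": {
  "slide": [
    [0,0,0.02],
    [0,0,0.02],
    [0,0,0.015],
    [0,0,0.01],
    [0,0,0.005],
    [0,0,0.0025],
    [0,0,0],
    [0,0,0],
    [0,0,0],
    [0,0,0]
  ],
  "twist": [0,0,0,0,0,0,0,0,0,0],
  "gripper": [0.046,0.046,0.046,0.046,0.046,0.046,0.046,0.046,0.046,0.046]
}}

```text
time_s: 6.0
tcp_pos: [458.1, 181.9, 14.7]
eef_rot: [180.0, 0.0, 171.0]
force: [1.0, -0.2, -0.9]
grip_width: 51.0
grasp_force: 31.4
```

Call:
{"name": "carry_out", "arguments": {
  "slide": [
    [0,0,0.0007],
    [0,0,0],
    [0,0,0],
    [0,0,0],
    [0,0,0],
    [0,0,0],
    [0,0,-0.02],
    [0,0,-0.04],
    [0,0,-0.04],
    [0,0,-0.04],
    [0,0,-0.04],
    [0,0,-0.02]
  ],
  "twist": [0,0,0,0,0,0,0,0,0,0,0,0],
  "gripper": [0.046,0.056,0.062,0.068,0.068,0.068,0.068,0.068,0.068,0.068,0.068,0.068]
}}

```text
time_s: 7.2
tcp_pos: [459.1, 182.3, 217.2]
eef_rot: [179.8, 0.3, 171.0]
force: [1.3, 0.2, 0.2]
grip_width: 68.1
grasp_force: 0.0
```

Call:
{"name": "carry_out", "arguments": {
  "slide": [
    [-0.001,-0.02,0],
    [-0.002,-0.04,0],
    [-0.002,-0.04,0],
    [-0.002,-0.04,0],
    [-0.002,-0.03,0],
    [-0.001,-0.013,0],
    [0,0,0],
    [0,0,0],
    [0,0,0],
    [0,0,0],
    [0,0,0],
    [0,0,0]
  ],
  "twist": [0,0,0,0,0,0,8.5,8.5,8.5,8.5,8.5,8.5],
  "gripper": [0.06,0.06,0.06,0.06,0.06,0.06,0.06,0.06,0.06,0.06,0.06,0.06]
}}

```text
time_s: 8.4
tcp_pos: [438.7, -0.6, 213.6]
eef_rot: [-180.0, -0.0, 119.6]
force: [-0.8, -0.3, 0.2]
grip_width: 59.9
grasp_force: 0.0
```

Run:
```python
from h import *
c=env.camera("top"); im=c["image"]
b=blob(im,(180,205,218,250),lambda h,s,v:(v<75)&((h<20)|(h>165))); print(b[0],b[1],b[2])
f=fitcyl([(c,b[0])],12,32,26,[458,182]); print("rosette",f.x.round(1),sil(c,*f.x,12,32,26)[1])
blue=lambda h,s,v:(h>100)&(h<125)&(s>110)
for q in((180,208,222,224),(176,230,215,248)): r=blob(im,q,blue); print("bar",world(c,*r[0],18).round(1),r[1])
A=cv2.resize(im[190:260,165:235],(400,400),interpolation=cv2.INTER_CUBIC); B=cv2.resize(im[160:280,270:390],(400,400),interpolation=cv2.INTER_CUBIC)
cv2.imwrite("pics/p1.png",np.hstack([A,B])[:,:,::-1])
```

```text
[198.67985612 228.27338129] 278 ((198.5, 228.5), (17.0, 19.0), 90.0)
rosette [456.5 179.9] 244.12555871531367
bar [496.5 174.8  18. ] 59
bar [419.9 188.4  18. ] 60
```

View pics/p1.png

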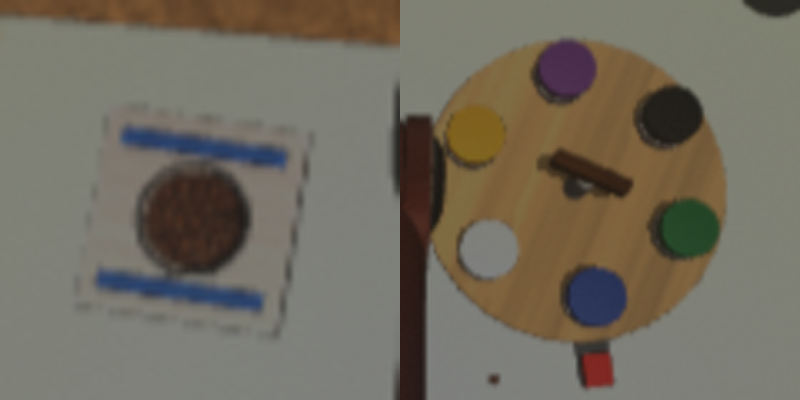

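The left half shows the rosette at (195,218), centred in the ring between the bars. The right half shows the carousel undisturbed, with the handle centre at about (591,172), which agrees with the axis fitted from the lids. Next I go to the handle.

Call:
{"name": "carry_out", "arguments": {
  "slide": [
    [0,0,0],
    [0,0,0],
    [0,0,0],
    [0,0,0],
    [0,0,0],
    [0,0,0],
    [0,0,0],
    [-0.031,0.026,0],
    [-0.031,0.026,0],
    [-0.031,0.026,0],
    [-0.031,0.025,0],
    [-0.031,0.025,0]
  ],
  "twist": [8.5,8.5,8.5,8.5,8.5,8.5,3.2,0,0,0,0,0],
  "gripper": [0.06,0.06,0.06,0.06,0.06,0.06,0.06,0.06,0.06,0.06,0.06,0.06]
}}

```text
time_s: 9.65
tcp_pos: [492.2, -195.8, 213.5]
eef_rot: [-180.0, -0.0, 65.9]
force: [0.5, -0.5, 0.2]
grip_width: 59.9
grasp_force: 0.0
```

Call:
{"name": "carry_out", "arguments": {
  "slide": [
    [0,0,0],
    [0,0,0]
  ],
  "twist": [0,0],
  "gripper": [0.06,0.06]
}}

```text
time_s: 9.85
tcp_pos: [491.6, -195.2, 213.2]
eef_rot: [-179.9, 0.0, 65.7]
force: [-0.2, 0.2, 0.1]
grip_width: 60.1
grasp_force: 0.0
```

Run:
```python
from h import *
s=env.camera("side"); im=s["image"]; print(env.get_state()["tcp_pos"],env.get_state()["eef_rot"],proj(s,(492.3,-194.5,152)),proj(s,env.get_state()["tcp_pos"]))
cv2.imwrite("pics/h1.png",cv2.resize(im[160:310,220:360][:,:,::-1],None,fx=4,fy=4,interpolation=cv2.INTER_CUBIC))
```

```text
[ 491.72036275 -193.62155986  213.17346646] [-1.79905228e+02 -4.72774324e-02  6.58636758e+01] (np.float64(293.4996548689617), np.float64(219.1011941358224)) (np.float64(294.22211662857643), np.float64(196.42576338384495))
```

View pics/h1.png

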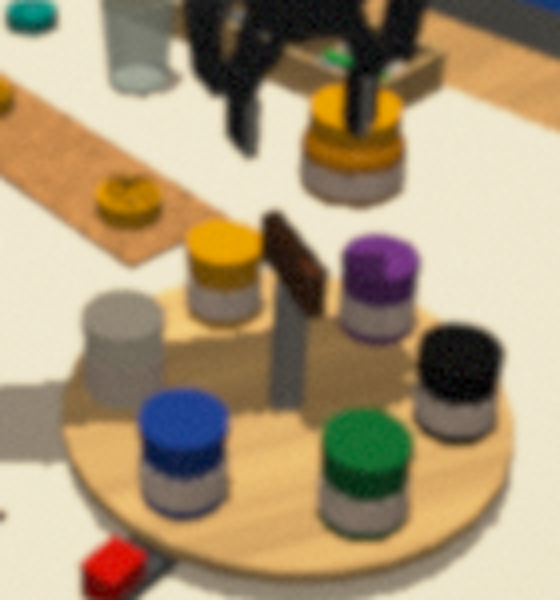

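The handle top centre is at about (293,240) in the crop, on the predicted spot. The fingertips at (243,150) and (360,128) straddle it with the right orientation. I'll go down and grip.

Call:
{"name": "carry_out", "arguments": {
  "slide": [
    [0,0,0.025],
    [0,0,0.025],
    [0,0,0.02],
    [0,0,0.015],
    [0,0,0.006],
    [0,0,0],
    [0,0,0],
    [0,0,0],
    [0,0,0],
    [0,0,0],
    [0,0,0],
    [0,0,0]
  ],
  "twist": [0,0,0,0,0,0,0,0,0,0,0,0],
  "gripper": [0.06,0.06,0.06,0.06,0.06,0.04,0.03,0.02,0.01,0.008,0.008,0.008],
  "grip_force": 50
}}

```text
time_s: 11.1
tcp_pos: [492.2, -194.2, 123.6]
eef_rot: [180.0, -0.0, 65.8]
force: [-1.8, 1.2, 6.1]
grip_width: 13.4
grasp_force: 53.1
```

Call:
{"name": "carry_out", "arguments": {
  "slide": [
    [0,0,0],
    [0,0,0],
    [0,0,0]
  ],
  "twist": [0,0,0],
  "gripper": [0.008,0.008,0.008]
}}

```text
time_s: 11.4
tcp_pos: [492.2, -194.2, 123.7]
eef_rot: [180.0, -0.0, 65.8]
force: [-2.7, 1.1, 5.6]
grip_width: 13.1
grasp_force: 53.1
```

Call:
{"name": "carry_out", "arguments": {
  "slide": [
    [0,0,0],
    [0,0,0],
    [0,0,0],
    [0,0,0],
    [0,0,0],
    [0,0,0],
    [0,0,0],
    [0,0,0],
    [0,0,0],
    [0,0,0]
  ],
  "twist": [-2,-5,-6,-6,-6,-6,-6,-5,-2,0],
  "gripper": [0.008,0.008,0.008,0.008,0.008,0.008,0.008,0.008,0.008,0.008]
}}

```text
time_s: 12.4
tcp_pos: [492.7, -194.2, 123.6]
eef_rot: [179.9, 0.0, 109.8]
force: [-1.2, 1.6, 5.6]
grip_width: 13.1
grasp_force: 53.2
```

Forces stay small, so I'll continue for the remaining 76.4°.

Call:
{"name": "carry_out", "arguments": {
  "slide": [
    [0,0,0],
    [0,0,0],
    [0,0,0],
    [0,0,0],
    [0,0,0],
    [0,0,0],
    [0,0,0],
    [0,0,0],
    [0,0,0],
    [0,0,0],
    [0,0,0],
    [0,0,0]
  ],
  "twist": [-3,-6,-6,-6,-6,-6,-6,-6,-6,-6,-6,-4],
  "gripper": [0.008,0.008,0.008,0.008,0.008,0.008,0.008,0.008,0.008,0.008,0.008,0.008]
}}

```text
time_s: 13.6
tcp_pos: [493.1, -193.7, 123.7]
eef_rot: [180.0, 0.1, 176.9]
force: [-0.5, 1.7, 5.3]
grip_width: 13.4
grasp_force: 53.1
```

Call:
{"name": "carry_out", "arguments": {
  "slide": [
    [0,0,0],
    [0,0,0],
    [0,0,0],
    [0,0,0],
    [0,0,0],
    [0,0,0],
    [0,0,0]
  ],
  "twist": [-4,-3,-2,-0.4,0,0,0],
  "gripper": [0.008,0.008,0.008,0.008,0.008,0.008,0.008]
}}

```text
time_s: 14.3
tcp_pos: [493.1, -193.5, 123.6]
eef_rot: [180.0, 0.1, -173.8]
force: [-0.4, 2.7, 3.8]
grip_width: 13.2
grasp_force: 53.2
```

Run:
```python
from h import *
c=env.camera("top"); im=c["image"]; s=env.camera("side")
A=cv2.resize(im[150:290,265:405],(400,400),interpolation=cv2.INTER_CUBIC); B=cv2.resize(s["image"][170:320,215:365],(400,400),interpolation=cv2.INTER_CUBIC)
cv2.imwrite("pics/t1.png",np.hstack([A,B])[:,:,::-1])
for y in(0,-3,3):  # predicted lid tops for base yaw 6.2 +y
    print(y,[np.round(proj(q,(492.3-102*np.cos(np.radians(6.2+y)),-194.5-102*np.sin(np.radians(6.2+y)),86)),1) for q in(c,s)])
```

```text
0 [array([328.6, 248.7]), array([265.9, 263.7])]
-3 [array([326.8, 248.9]), array([264.1, 262.7])]
3 [array([330.5, 248.5]), array([267.9, 264.7])]
```

View pics/t1.png

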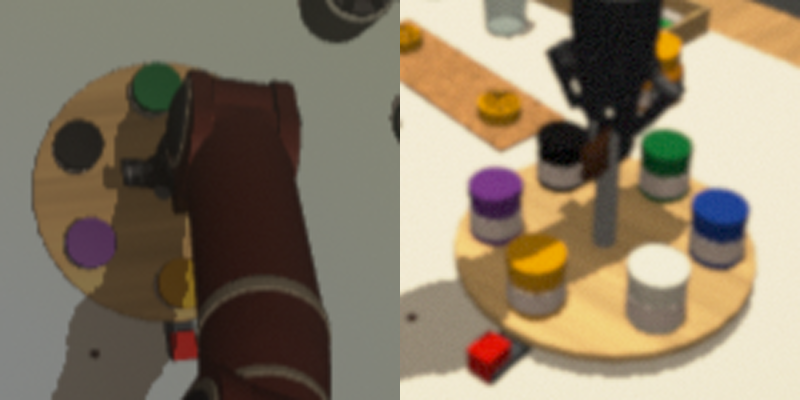

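The carousel turned with the handle. In the side view the gold lid at (537,258) stands at the red pointer (490,355). I'll measure the residual angle with both cameras.

Run:
```python
from h import *
c=env.camera("top"); s=env.camera("side")
F=dict(gold=lambda h,s,v:(s>170)&(h<28)&(h>17),blue=lambda h,s,v:(h>100)&(h<125)&(s>130),green=lambda h,s,v:(h>45)&(h<85)&(s>110),purple=lambda h,s,v:(h>125)&(h<165)&(s>80))
k=dict(gold=180,purple=120,green=0,blue=-60)
def pos(p,n): a=np.radians(p[2]+k[n]); return p[0]+102*np.cos(a),p[1]+102*np.sin(a)
def boxsil(cam,x,y,yaw):
    R=cv2.Rodrigues(np.array([0,0,np.radians(yaw)]))[0]
    P=[proj(cam,np.array([x,y,0])+R@np.array([i*15,j*13,z])) for i in(-1,1) for j in(-1,1) for z in(4,28)]
    m=cv2.moments(cv2.convexHull(np.array(P,np.float32))); return np.array([m["m10"],m["m01"]])/m["m00"],m["m00"]
red=lambda h,s,v:((h<8)|(h>172))&(s>150)
for nm,cam,names in(("side",s,["gold","purple","blue","green"]),):
    im=cam["image"]; O={}
    for n in names:
        u,v=proj(cam,(*pos([492.3,-194.5,6.2],n),76)); u,v=int(u),int(v)
        O[n]=blob(im,(u-16,v-15,u+17,v+16),F[n])
    for free in (True,False):
        r=lambda p:np.concatenate([sil(cam,*pos(p,n),p[3],86,26)[0]-O[n][0] for n in O]) if free else np.concatenate([sil(cam,*pos(p,n),64,86,26)[0]-O[n][0] for n in O])
        f=least_squares(r,[492.3,-194.5,6.2,64]); print(nm,f.x.round(2),f.fun.round(2))
    for n in O: print(n,O[n][1],sil(cam,*pos(f.x,n),64,86,26)[1])
    u,v=proj(cam,(330,-212,14)); u,v=int(u),int(v); b=blob(im,(u-14,v-14,u+15,v+15),red)
    g=least_squares(lambda p:boxsil(cam,*p,6)[0]-b[0],[330,-212]); print("ptr",g.x,b[1],boxsil(cam,*g.x,6)[1])
    d=f.x[:2]-g.x; print("base yaw",np.degrees(np.arctan2(d[1],d[0])),np.hypot(*d))
print(env.get_state()["eef_rot"])
```

```text
side [ 490.75 -194.99    6.43   64.  ] [-0.21  0.61 -0.27  0.    0.26 -0.02  0.22 -0.16]
side [ 491.01 -194.76    6.47   64.  ] [-0.17  0.51 -0.26 -0.07  0.25 -0.13  0.19 -0.25]
gold 413 460.3931871256791
purple 279 369.38388745486736
blue 289 402.21484333928674
green 227 325.3059529357124
ptr [ 330. -212.] 200 258.6769687018823
base yaw 6.111631561360985 161.9310233062431
[ 1.79985337e+02  1.26045150e-01 -1.73824924e+02]
```

Run:
```python
from h import *
s=env.camera("side"); im=s["image"]
F=dict(gold=lambda h,s,v:(s>150)&(h<28)&(h>17),blue=lambda h,s,v:(h>100)&(h<125)&(s>110),green=lambda h,s,v:(h>45)&(h<85)&(s>90),purple=lambda h,s,v:(h>125)&(h<165)&(s>60))
k=dict(gold=180,purple=120,green=0,blue=-60)
def pos(p,n): a=np.radians(p[2]+k[n]); return p[0]+102*np.cos(a),p[1]+102*np.sin(a)
def cen(P): m=cv2.moments(cv2.convexHull(np.array(P,np.float32))); return np.array([m["m10"],m["m01"]])/m["m00"],m["m00"]
def boxsil(x,y,z0):
    R=cv2.Rodrigues(np.array([0,0,np.radians(6.)]))[0]
    return cen([proj(s,np.array([x,y,0])+R@np.array([i*15,j*13,z])) for i in(-1,1) for j in(-1,1) for z in(z0,28)])
O={}
for n in F:
    u,v=map(int,proj(s,(*pos([492.3,-194.5,6.2],n),76))); O[n]=blob(im,(u-16,v-15,u+17,v+16),F[n])
f=least_squares(lambda p:np.concatenate([sil(s,*pos(p,n),p[3],86,26)[0]-O[n][0] for n in O]),[492.3,-194.5,6.2,64],diff_step=1e-3,x_scale=[1,1,1,5])
print(f.x.round(2),f.fun.round(2),[(n,O[n][1],sil(s,*pos(f.x,n),f.x[3],86,26)[1]) for n in O])
u,v=map(int,proj(s,(330,-212,14))); b=blob(im,(u-14,v-14,u+15,v+15),lambda h,s,v:((h<10)|(h>170))&(s>120))
for z0 in(0,8):
    g=least_squares(lambda p:boxsil(*p,z0)[0]-b[0],[330,-212],diff_step=1e-3); d=f.x[:2]-g.x
    print("ptr",g.x.round(1),b[1],boxsil(*g.x,z0)[1],"yaw",np.degrees(np.arctan2(d[1],d[0])),np.hypot(*d))
```

```text
[ 494.79 -191.51    6.35   56.07] [-0.18  0.36 -0.07 -0.2  -0.   -0.02  0.27 -0.17] [('gold', np.int32(439), 515.4664594307542), ('blue', np.int32(297), 455.2225189099554), ('green', np.int32(245), 371.6983748343773), ('purple', np.int32(303), 418.35232968023047)]
ptr [ 330.5 -209.6] 225 280.05101028922945 yaw 6.290377012094411 165.32228810807806
ptr [ 328.  -212.4] 225 236.9557823825162 yaw 7.137402630365466 168.14449702990302
```

The carousel reads about 6.4° and the pointer direction about 6.2–6.3°, so they agree within measuring error. The handle is still gripped and nothing is moving, so I'm handing in.

```bash
python3 -c "
from workcell import env
s=env.get_state(); print(s['grip_width'],s['grasp_force'],s['force'],abs(s['qd']).max())
print(env.hand_in())"
```

```text
13.343033587791393 53.16309928894043 [-0.29875773  2.05883053  4.96842302] 0.1270385685014426
the job is handed in; nothing more can be done
None
```

The job is handed in: the brown rosette lies flat on the stage, within about 2 mm of the ring centre and released. The gold-lidded jar is within about 0.5° of the red pointer (about 1° on one reading of the pointer), and the arm is still gripping the handle and holding it there.

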